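# Unbolt the drying box with the reaching hook

### The arm

A 6-joint arm with a two-finger parallel gripper is mounted at the origin on the work surface. World frame = base frame: x ahead of the robot, y to its left, z up, the work surface at z = 0. Lengths are in mm, angles in rad, forces in N, time in s.
With the tool pointing down it reaches from about 300 to 850 mm from the base axis. Payload 5.4 kg.
Tool frame: the origin (TCP) lies at the very end of the fingers, on their centre line; the grasp point (between the pads) lies 19 mm behind it; z points along the fingers, y is the line along which they close (so a half turn about z gives the same grasp; the last joint's range is limited). The gripper opens to 85 mm and grips with 20 to 120 N. Pads are 22 mm wide; open, the fingers measure 114 mm over their backs; the gripper's body (76 mm by 85 mm) begins 54 mm behind the grasp point. The pads swing forward as they close: fully open they stand 13 mm farther back than shut.
Start: joints at [1.139, 0.158, 1.597, -0, 1.386, -0.21], TCP at [126.503, 560.895, 192.199] pointing down, gripper open.
Joint ranges: [-2.91, 2.91], [-0.94, 2.29], [0.18, 2.7], [-1.29, 4.43], [0.17, 2.64], [-3, 3]. Speed limits (rad/s): [2.57, 2.57, 3.14, 3.14, 3.14, 3.14].

### API

Orientations are given as a unit quaternion [w, x, y, z].
In Python, from rig import r, cams gives the robot as it stands.
- The arm moves only by the shell command python3 -m crank 'ROWS' [OPENING]. ROWS is JSON, a list that holds one entry, the list of rows, each a list of 4 numbers: the shift along the world's x, y, z in m, then the turn about the world's z in rad. In form: [[[dx, dy, dz, spin], ...]]. A call has 1 to 8 rows; each row shifts and turns the commanded pose from where the row before left it; what a row does not reach is not made up. A row lasts 1/10 s, in which the tool goes at most 50 mm and 8.59 degrees, less where a joint would pass 70% of its speed; a pose out of reach is approached as far as the arm can. A call is refused whole if a number of a shift passes 0.05 or a number of a turn 0.15, either way. A call with a gripper value outside its range is refused whole. OPENING is the closure, from -1 (fully open) to 1 (shut), set as the call begins (- or left out, the last holds). The fingers move at their own pace and stop on an object; the grip force is fixed at half the most. Time passes only in rows, so rows that do not move let the fingers close. It gives the time, the measured TCP pose, the force, the opening and the grip force at its end, in the units of the state.
- r.read_state(): the state, without advancing time (a new reading comes with each control period).
- cams.camera(name): name is "scene" or "top"; returns a dict with "image" (384x512x3 uint8, red, green, blue), "range_z" (384x512 float32, mm along the optical axis (not along the pixel's ray), 0 where there is no reading), "fx", "fy", "cx", "cy" (pixels), "R" (3x3) and "t" (3): a world point X has camera coordinates R X + t. Camera axes: x right, y down, z forward; pixel columns grow to the right and rows downward; lengths in mm; the calibration is good to about 2 mm. A picture is of the moment at which its call begins.
- r.job_done(): hands the job in; it is judged then, once.
The state is a dict: "time": time; "joint_positions": joint angles; "qvel": joint speeds; "effort": joint torques, N m; "tool_pos": TCP position; "tool_rot": TCP orientation; "contact_force": force on the tool from outside, world axes, zero at the start; "ft_torque": the same for the moment, N m; "gripper_width": finger opening in mm; "gripper_force": force on a finger pad.
Only numpy, scipy, OpenCV 4.12 (cv2) and the standard library are available. Lean on these libraries where they do the work, as an engineer would, in place of code of your own. Each camera call takes 0.05 s, during which the arm holds its last target. There are 200 camera calls.

### The job

Unbolt the lid of the drying box: the bolt is at its far edge, out of reach, so take the reaching hook from its cradle, catch the bolt's red handle with it and draw the bolt all the way back towards you. Leave the bolt drawn and lay the hook back in its cradle. Touch the bolt with nothing but the hook, and leave the other things on the bench where they are.

Things in the scene. Friction and masses are not known exactly. Their poses are not given: they have to be found in the camera images.
- drying_box: Plywood box, slatted lid, dark logs showing inside; 280 (x) x 240 (y) x 130 mm high, fixed. Origin: middle of its near lower edge; x points away from the robot into the box (yaw within 0.3 rad), z up. A steel bolt lies along x on a green plate in the lid's middle; guides and keeper: dark steel blocks 34 mm wide at x = 75, 215, 272 mm, rising 21 mm above the lid.
- bolt (a joint): Slide of the bolt, m: 0 = shot home (shut, at most 0.010 at the start), 0.060 = fully drawn, against its stop. It grows as the bolt slides along the box's -x, towards the robot. It moves only that way and stays where it is left; sliding takes 3 N of friction, plus 15 N per m/s.
- bolt_bar (a point): Mid-axis of the top bar of the bolt's red handle, an upright hoop of 9 mm bar fixed across the bolt. Top bar: 60 mm along the box's y, axis 60 mm above the lid (190 above the bench); bolt home: at x = 160, y = 0 mm in the box frame. The bolt's rod (top 18 mm above the lid) runs on behind the hoop: keep a hook tip let down behind the bar 25 to 50 mm above the lid. Next guide: 49 mm behind.
- hook: Reaching hook, 0.16 kg. Square handle 24 x 24 mm, dark wood with aluminium butt, x = -120 to +100 mm; then an 8 mm orange rod on to x = +270, where it turns straight down as an 8 mm prong, tip 59 mm below the rod's axis. Origin: on the handle's axis, within 20 mm of the balance point; grip here, across y. x towards the prong, z up. At first in cradle, origin 77 mm up, prong away from the robot.
- cradle: Wooden cradle fixed to the bench, left or right: base 190 (x) x 100 x 14 mm, two saddles 15 mm thick, 70 wide at x = -60 and +60 mm. The handle rests on them 65 mm above the bench, between cheeks 14 mm high and 40 mm apart. Origin: centre of underside; x along the handle, away from the robot (yaw within 0.2 rad). Hook at home: origin over the cradle's (within 10 mm), 77 mm up, same yaw.
- starter_tray: Red tray of brown fire starters, 180 x 130 x 40 mm, on the side where the cradle is not. Origin: centre of its underside. Leave alone.
- log_a: Dark brown pressed fire log, 90 x 65 x 65 mm, on the bench before the drying box. Origin: centre of underside. Leave alone.
- log_b: A second such log, 90 x 65 x 65 mm. Origin: centre of underside. Leave alone.
- screwdriver: Screwdriver lying on the bench to the right, by the black case. Leave alone.
- spray_can: Spray can with a blue label, 64 mm across, 170 mm high. Origin: centre of underside. Leave alone.
- carton: Cardboard carton 120 x 90 x 60 mm, far left. Origin: centre of underside. Leave alone.
- drill: Orange cordless drill standing on its battery, 205 mm high, far right. Origin: under its battery end. Leave alone.
Things that resemble listed ones, but are neither listed nor needed, are in the scene too. Of the things like the cradle, leave any that is yellow; of the rest the larger one is meant.

How it is judged:
By the outcome, as a careful person would: the job done as asked, in the order asked, and still so for the second after the job is handed in, with the robot touching nothing.
It also fails if it takes over 48 s, if anything falls off the work surface, if the arm or the gripper's body presses on something with over 40 N, if the wrist force passes 120 N, or if a joint passes its speed limit or range.

## Working session

There is one attempt and no reset: what is moved stays moved. The work goes in short steps, Python scripts to look and compute and a shell command to move; the robot and the scene stay as the last step left them, time stands still between calls to the robot, and variables do not carry over. Pictures are saved under pics/ and viewed, at most 10 in all, crops included, and the job is handed in when it is done.

```bash
ls; mkdir -p pics
cat > h.py <<'E'
import numpy as np, cv2
from rig import r, cams
def snap(n):
    c=cams.camera(n); np.savez(f'{n}.npz',**c); return c
def load(n): return dict(np.load(f'{n}.npz'))
def pt(c,u,v,z=None):
    """world point of pixel; by depth or by known height z"""
    R,t=c['R'],c['t']; d=np.array([(u-c['cx'])/c['fx'],(v-c['cy'])/c['fy'],1.])
    o=-R.T@t; w=R.T@d
    s=c['range_z'][int(round(v)),int(round(u))] if z is None else (z-o[2])/w[2]
    return o+s*w
def proj(c,X):
    p=c['R']@np.array(X,float)+c['t']; return p[0]/p[2]*c['fx']+c['cx'],p[1]/p[2]*c['fy']+c['cy']
E
python3 - <<'E'
from h import *
for n in('top','scene'):
    c=snap(n); cv2.imwrite(f'pics/{n}0.png',cv2.resize(c['image'][:,:,::-1],(800,600),interpolation=cv2.INTER_CUBIC))
    print(n,-c['R'].T@c['t'],c['fx'])
print(r.read_state())
E
```

```text
pics
top [ 227.7457723    17.93512625 1557.20669978] 381.5447158808826
scene [1223.7760519  -979.78101352 1192.39613585] 481.15422577234705
{'time': 0.1, 'joint_positions': array([ 1.13891625e+00,  1.58996560e-01,  1.59810410e+00, -1.65306678e-05,
        1.38620931e+00, -2.10097170e-01]), 'qvel': array([ 0.00024601, -0.0009407 , -0.00443143,  0.00191274,  0.00027087,
        0.00109085]), 'effort': array([-2.75850480e-04, -3.96989858e+01, -3.32337463e+01, -2.81788507e-04,
        4.21021949e-03,  1.69775387e-05]), 'tool_pos': array([126.24623456, 560.34526837, 191.31060518]), 'tool_rot': array([-2.63202935e-04,  1.10662768e-01,  9.93857643e-01, -8.17366822e-04]), 'contact_force': array([-0.70430383, -0.07742879, -0.68231143]), 'ft_torque': array([ 0.02157323, -0.00260264, -0.01705782]), 'gripper_force': 0.0, 'gripper_width': 85.34431529342453}
```

View pics/top0.png

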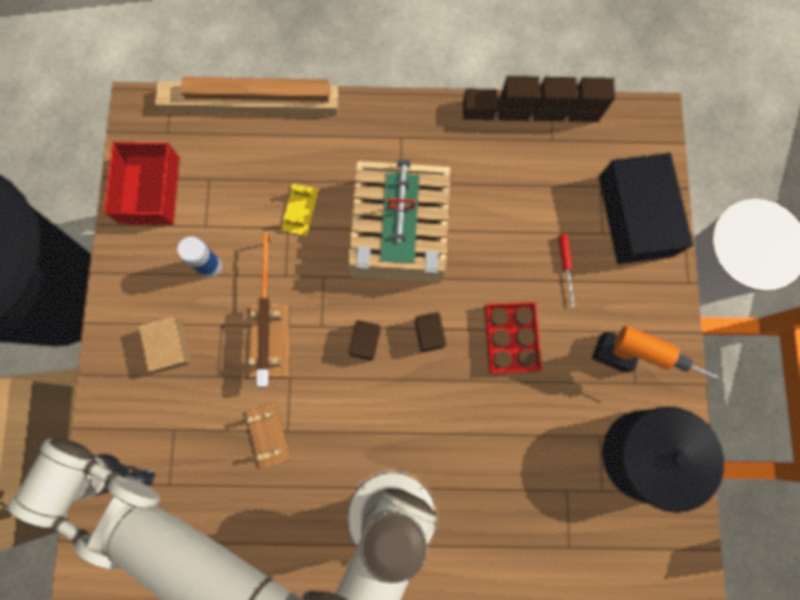

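View pics/scene0.png

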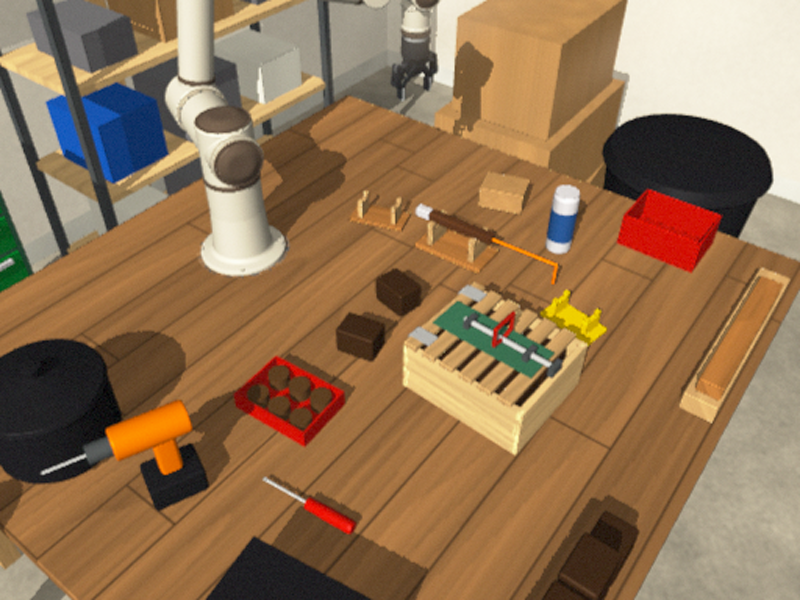

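The top view shows the hook in the larger wooden cradle: cradle (268,340), butt (262,378), prong (265,235). The box is at (402,215) with the red bar at (401,204). The small cradle at (267,435) and the yellow one at (299,209) are decoys, and the logs are at (365,340) and (430,332). I'll enlarge.

Run:
```python
from h import *
c=load('top'); im=c['image'][95:250,150:300,::-1]
cv2.imwrite('pics/crop1.png',cv2.resize(im,(600,600)[::1] if 0 else (580,599),interpolation=cv2.INTER_CUBIC))
c=load('scene'); im=c['image'][120:300,220:400,::-1]
```

```text
(no output)
```

View pics/crop1.png

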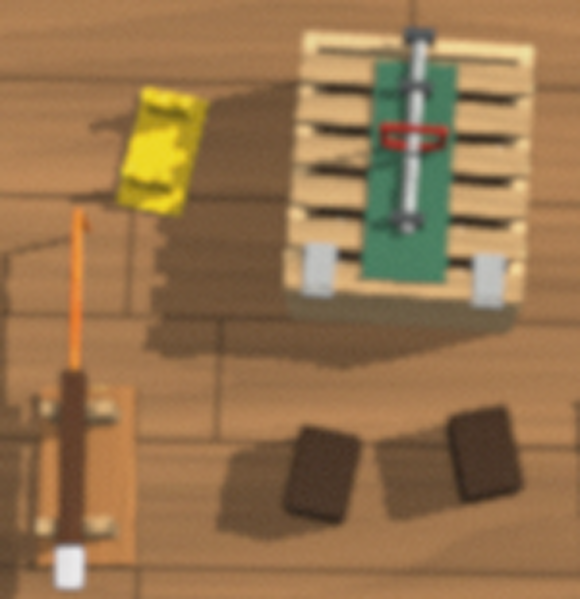

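The crop shows handle butt end (69,588), handle/rod junction (74,371), prong end (79,210). The red hoop's top bar runs (381,130)–(447,130), and lid corners are at about (305,33), (533,45), (523,303), (284,290).

Run:
```python
from h import *
c=load('top')
P=lambda u,v,z=None: pt(c,150+(u+.5)/3.867-.5,95+(v+.5)/3.865-.5,z)
np.set_printoptions(precision=1,suppress=True)
for n,u,v,z in [('butt',69,588,89),('junc',74,371,89),('rodend',79,210,81),('barL',381,130,192),('barR',447,130,192),
 ('fl',305,33,130),('fr',533,45,130),('nr',523,303,130),('nl',284,290,130),('keeper',420,36,151),('guide1',408,222,151),
 ('cr_nl',38,562,14),('cr_nr',135,565,14),('cr_fr',135,386,14)]:
    print(n,P(u,v,z),P(u,v))
# colour+depth clouds
def cloud(c,m):
    v,u=np.nonzero(m&(c['range_z']>0)); return np.array([pt(c,a,b) for a,b in zip(u,v)])
for n in('top','scene'):
    c=load(n); h=cv2.cvtColor(c['image'],cv2.COLOR_RGB2HSV).astype(int); H,S,V=h[...,0],h[...,1],h[...,2]
    p=cloud(c,((H<6)|(H>174))&(S>150)&(V>60)); p=p[(abs(p[:,1])<100)&(p[:,0]>500)&(p[:,2]>140)&(p[:,2]<215)]
    print(n,'hoop',len(p)); q=p[p[:,2]>180]; print(len(q),q.mean(0),q.min(0),q.max(0))
    p=cloud(c,(H>=6)&(H<16)&(S>190)&(V>150)); p=p[(p[:,1]>150)&(p[:,0]>300)&(p[:,2]>20)]; print('rod',len(p),p.min(0),p.max(0)); k=np.polyfit(p[:,0],p[:,1],1);print(k)
    p=cloud(c,(H>40)&(H<85)&(S>60)); p=p[(p[:,2]>120)&(p[:,2]<145)&(abs(p[:,1])<150)]; print('plate',cv2.minAreaRect(p[:,:2].astype(np.float32)))
    if n=='top':
        z=c['range_z']; V_,U_=np.mgrid[95:250,150:300]; q=np.array([pt(c,a,b) for a,b in zip(U_.ravel(),V_.ravel())])
        l=q[(abs(q[:,2]-130)<9)&(q[:,0]>450)&(q[:,1]<170)]; print('lid',cv2.minAreaRect(l[:,:2].astype(np.float32)))
        l=q[(abs(q[:,2]-87)<7)&(q[:,1]>180)]; print('handle',len(l),cv2.minAreaRect(l[:,:2].astype(np.float32)),l.mean(0))
        for n2,lo,hi in(('logs',58,72),): 
            l=q[(q[:,2]>55)&(q[:,2]<72)&(q[:,0]<480)&(q[:,1]<150)]; print('logs',l.min(0),l.max(0))
```

```text
butt [313.8 320.9  89. ] [319.1 339.3  -0.4]
junc [532.3 328.3  89. ] [531.9 327.8  91.1]
rodend [705.6 334.4  81. ] [705.7 334.5  80.6]
barL [756.6  20.7 192. ] [758.2  20.7 187.8]
barR [757.8 -43.8 192. ] [760.3 -44.1 185.6]
fl [885.4 101.2 130. ] [891.9 102.  115.7]
fr [ 876.6 -135.1  130. ] [ 935.7 -149.     0.1]
nr [ 600.6 -123.8  130. ] [ 634.3 -136.6    0.7]
nl [609.9 115.1 130. ] [643.5 123.6   4.6]
keeper [874.7 -17.4 151. ] [874.  -17.4 152.4]
guide1 [676.3  -7.5 151. ] [677.7  -7.6 146.5]
cr_nl [344.6 370.   14. ] [345.9 374.1  -4. ]
cr_nr [342.9 269.3  14. ] [344.  271.6  -0. ]
cr_fr [532.6 278.5  14. ] [536.2 281.5  -4.2]
top hoop 36
24 [758.1  -8.9 192.3] [751.8 -39.4 182.4] [764.2  17.6 199.5]
rod 22 [560.9 329.3  75.2] [697.6 338.5  88. ]
[  0.  309.1]
plate ((737.1188354492188, -8.89095687866211), (86.8053970336914, 234.4636688232422), 88.04058074951172)
lid ((741.512451171875, -10.890869140625), (240.2111053466797, 285.49639892578125), 86.95914459228516)
handle 394 ((510.5545654296875, 331.7898864746094), (388.9355773925781, 61.879146575927734), 5.197493076324463) [439.2 326.   86.9]
logs [ 388.3 -130.5   55.3] [479.9 113.4  72. ]
scene hoop 110
50 [761.  -15.7 191.8] [752.7 -47.  180.8] [765.9  15.4 197.9]
rod 35 [534.7 325.8  22.4] [710.1 340.2  79.2]
[  0.  306.6]
plate ((735.4730224609375, -7.199363708496094), (95.6002197265625, 238.3697052001953), 85.9057846069336)
```

Measurements agree with the given sizes:

| Item | Position (mm) | Yaw (rad) |
|---|---|---|
| Hook origin | (433, 325) | 0.034 |
| Cradle | (439, 324) | – |
| Handle bar | (758, -11.5, 190) | – |
| Box | (605, -4) | -0.045 |

Next I move above the hook.

```bash
python3 -m crank '[[[0.019,-0.0147,0,0.016],[0.019,-0.0147,0,0.016],[0.019,-0.0147,0,0.016],[0.019,-0.0147,0,0.016],[0.019,-0.0147,0,0.016],[0.019,-0.0147,0,0.016],[0.019,-0.0147,0,0.016],[0.019,-0.0147,0,0.016]]]' -1
python3 -m crank '[[[0.019,-0.0147,0,0.016],[0.019,-0.0147,0,0.016],[0.019,-0.0147,0,0.016],[0.019,-0.0147,0,0.016],[0.019,-0.0147,0,0.016],[0.019,-0.0147,0,0.016],[0.019,-0.0147,0,0.016],[0.019,-0.0147,0,0.016]]]'
python3 -m crank '[[[0,0,0,0],[0,0,0,0]]]'
```

```text
time: 0.9
tool_pos: [278.9, 442.4, 191.7]
tool_rot: [-0.0, 0.047, 0.999, -0.0]
contact_force: [-0.0, 1.1, -0.4]
gripper_width: 85.7
gripper_force: 0.0
time: 1.7
tool_pos: [430.9, 324.9, 191.7]
tool_rot: [-0.0, -0.017, 1.0, -0.0]
contact_force: [0.7, 0.6, -0.1]
gripper_width: 85.4
gripper_force: 0.0
time: 1.9
tool_pos: [430.1, 325.6, 191.7]
tool_rot: [-0.001, -0.017, 1.0, -0.0]
contact_force: [-0.5, 0.0, -0.1]
gripper_width: 85.1
gripper_force: 0.0
```

```bash
python3 -m crank '[[[0.0025,-0.0005,-0.02,0],[0,0,-0.02,0],[0,0,-0.02,0],[0,0,-0.02,0],[0,0,-0.02,0],[0,0,-0.02,0],[0,0,-0.014,0],[0,0,0,0]]]'
python3 -m crank '[[[0,0,0,0],[0,0,0,0],[0,0,0,0],[0,0,0,0],[0,0,0,0],[0,0,0,0],[0,0,0,0],[0,0,0,0]]]' 1
python3 -m crank '[[[0,0,0.01,0],[0,0,0.015,0],[0,0,0.02,0],[0,0,0.02,0],[0,0,0.02,0],[0,0,0.015,0],[0,0,0,0]]]'
python3 - <<'E'
from h import *
c=snap('scene'); cv2.imwrite('pics/grip.png',cv2.resize(c['image'][60:240,180:400,::-1],(733,600),interpolation=cv2.INTER_CUBIC))
E
```

```text
time: 2.7
tool_pos: [430.5, 324.9, 56.0]
tool_rot: [-0.002, -0.018, 1.0, -0.001]
contact_force: [0.2, -0.1, -0.1]
gripper_width: 85.5
gripper_force: 0.0
time: 3.5
tool_pos: [433.0, 325.2, 58.2]
tool_rot: [-0.0, -0.017, 1.0, -0.0]
contact_force: [0.8, 0.5, -0.2]
gripper_width: -0.2
gripper_force: 0.0
time: 4.2
tool_pos: [435.0, 326.1, 161.8]
tool_rot: [0.003, -0.017, 1.0, 0.001]
contact_force: [1.0, -0.4, -0.0]
gripper_width: -0.4
gripper_force: 0.0
```

View pics/grip.png

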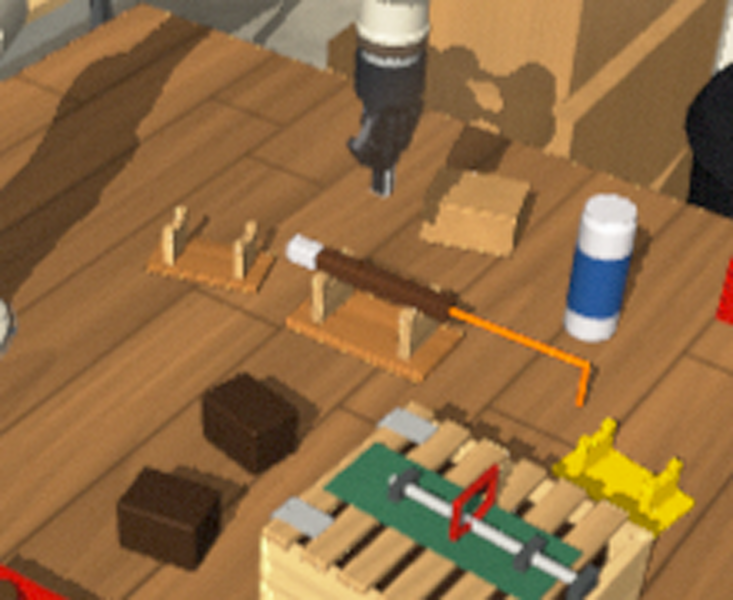

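The picture shows the gripper shut and empty at crop (383,190), with the hook still lying in its cradle. I'll check the TCP and the hook's pose against the camera.

Run:
```python
from h import *
s=r.read_state(); print(s['tool_pos'],s['joint_positions'],s['gripper_width'])
c=load('scene'); f=lambda X:((proj(c,X)[0]-180)*3.333,(proj(c,X)[1]-60)*3.333)
np.set_printoptions(precision=1,suppress=True)
for n,X in[('tcp',s['tool_pos']),('hook o',(433,325,89)),('junc',(532,328,89)),('butt',(314,321,89)),('prong tip',(702.5,334,18))]: print(n,np.array(f(X)))
P=lambda u,v,z=None: pt(c,180+(u+.5)/3.333-.5,60+(v+.5)/3.333-.5,z)
print('tip',P(383,187)); 
for u,v in[(300,241),(452,305),(588,365)]: print(P(u,v),P(u,v,85))
t=snap('top'); cv2.imwrite('pics/top1.png',cv2.resize(t['image'][130:260,120:290,::-1],(784,600),interpolation=cv2.INTER_CUBIC))
```

```text
[433.96032617 325.62815392 159.8536308 ] [ 4.20921892e-01  9.84306787e-02  1.72815378e+00 -3.64736410e-05
  1.31177717e+00 -1.18410120e+00] -0.05255442932501638
tcp [378.1 222. ]
hook o [373.5 272.5]
junc [447.4 302.5]
butt [288.8 238.4]
prong tip [574.6 406.3]
tip [441.7 315.3 216.7]
[325.9 325.   89.7] [322.1 330.6  85. ]
[535.6 329.6  87.8] [533.9 332.9  85. ]
[705.3 339.4  77.5] [708.8 330.6  85. ]
```

View pics/top1.png

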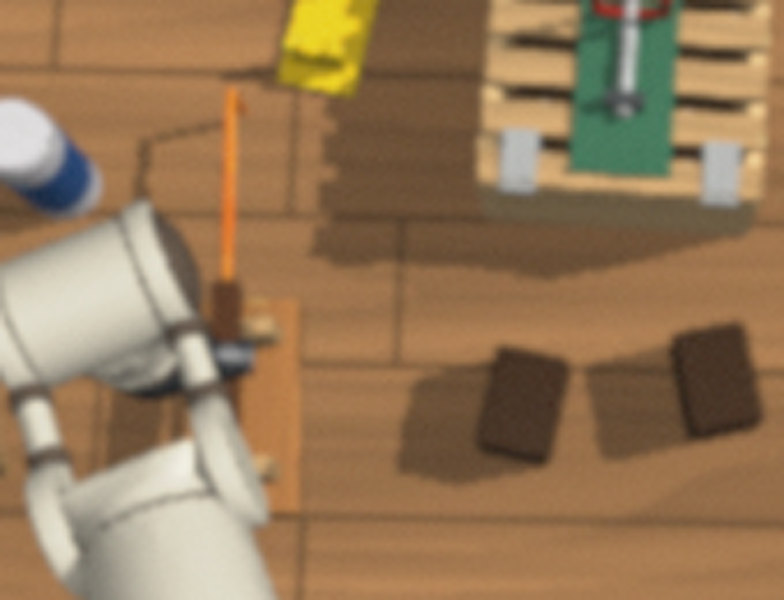

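Camera depth puts the fingertips near z=217 while the state reads 160. The reported height looks wrong by about 50 mm, so the fingers closed above the handle. I'll measure the offset properly.

Run:
```python
from h import *
np.set_printoptions(precision=1,suppress=True)
c=load('scene'); V,U=np.mgrid[80:125,270:325]; 
P=np.array([pt(c,u,v) for u,v in zip(U.ravel(),V.ravel())]); m=(np.hypot(P[:,0]-434,P[:,1]-326)<70)&(P[:,2]>110)
P=P[m]; uv=np.c_[U.ravel(),V.ravel()][m]
for z in range(150,330,10):
    q=P[(P[:,2]>=z)&(P[:,2]<z+10)]
    if len(q): print(z,len(q),np.median(q,0),q.min(0)[:2],q.max(0)[:2])
print(uv[uv[:,1]>=uv[:,1].max()-2])
# solve the tip height for x,y reported from image row
for z in(160,190,200,210,220): print(z,np.array(proj(c,(434,325.6,z))))
print(r.read_state()['tool_rot'])
```

```text
190 1 [431.4 322.3 199.1] [431.4 322.3] [431.4 322.3]
200 7 [442.2 318.7 207.8] [431.6 311.6] [447.1 324.4]
210 16 [442.6 316.6 215.7] [429.6 307.1] [447.9 330.4]
220 16 [442.8 316.1 225.7] [434.1 308.4] [447.6 334.5]
230 9 [441.7 315.  233.5] [434.7 306.9] [449.4 336.9]
240 15 [446.2 316.3 247.2] [429.9 296. ] [450.4 348.6]
250 29 [446.5 313.6 253.8] [426.6 288.3] [452.3 366.9]
260 37 [445.7 312.1 264.7] [426.9 276. ] [454.1 381.6]
270 37 [445.8 316.  274.9] [430.7 269.1] [453.4 376. ]
280 52 [446.2 302.3 285.7] [424.  263.6] [453.9 388.9]
290 51 [445.1 299.2 296. ] [428.6 261.2] [457.1 381.9]
300 49 [445.5 304.1 306.5] [427.6 275. ] [457.  354.4]
310 19 [444.9 295.3 314.2] [428.4 283.7] [453.8 336.1]
320 24 [442.7 288.3 326.3] [421.  283.3] [470.4 325.9]
[[292 117]
 [293 117]
 [294 117]
 [295 117]
 [296 117]
 [297 117]
 [293 118]
 [294 118]
 [295 118]
 [296 118]
 [295 119]]
160 [293.4 126.6]
190 [293.9 119.9]
200 [294.1 117.7]
210 [294.2 115.4]
220 [294.4 113.1]
[ 0. -0.  1.  0.]
```

The fingertips are really about 36 mm higher than reported (x and y agree). That explains the miss: their true height at closing was about 94, just over the handle's 89 mm top. I'll correct by going 36 mm lower.

```bash
python3 -m crank '[[[0,0,0,0],[0,0,0,0],[0,0,0,0],[0,0,0,0],[0,0,0,0],[0,0,0,0]]]' -1
python3 -m crank '[[[0,0,-0.02,0],[0,0,-0.02,0],[0,0,-0.02,0],[0,0,-0.02,0],[0,0,-0.01,0],[0,0,-0.01,0],[0,0,-0.01,0],[0,0,-0.01,0]]]'
python3 -m crank '[[[0,0,-0.008,0],[0,0,-0.008,0],[0,0,0,0],[0,0,0,0]]]'
python3 -m crank '[[[0,0,0,0],[0,0,0,0],[0,0,0,0],[0,0,0,0],[0,0,0,0],[0,0,0,0],[0,0,0,0],[0,0,0,0]]]' 1
python3 - <<'E'
from h import *
c=snap('scene'); cv2.imwrite('pics/grip2.png',cv2.resize(c['image'][90:200,230:370,::-1],(763,600),interpolation=cv2.INTER_CUBIC))
E
```

```text
time: 4.9
tool_pos: [433.0, 325.2, 158.1]
tool_rot: [-0.0, -0.017, 1.0, -0.0]
contact_force: [-0.4, 0.8, -0.4]
gripper_width: 84.5
gripper_force: 0.0
time: 5.7
tool_pos: [433.6, 325.5, 38.1]
tool_rot: [0.001, -0.017, 1.0, 0.0]
contact_force: [0.3, -0.4, -1.2]
gripper_width: 85.5
gripper_force: 0.0
time: 6.1
tool_pos: [433.1, 325.2, 22.2]
tool_rot: [-0.0, -0.017, 1.0, -0.0]
contact_force: [0.0, -0.2, -0.2]
gripper_width: 85.1
gripper_force: 0.0
time: 6.9
tool_pos: [433.5, 325.5, 22.7]
tool_rot: [0.0, -0.017, 1.0, 0.0]
contact_force: [-0.1, 0.8, 4.1]
gripper_width: 22.8
gripper_force: 59.4
```

View pics/grip2.png

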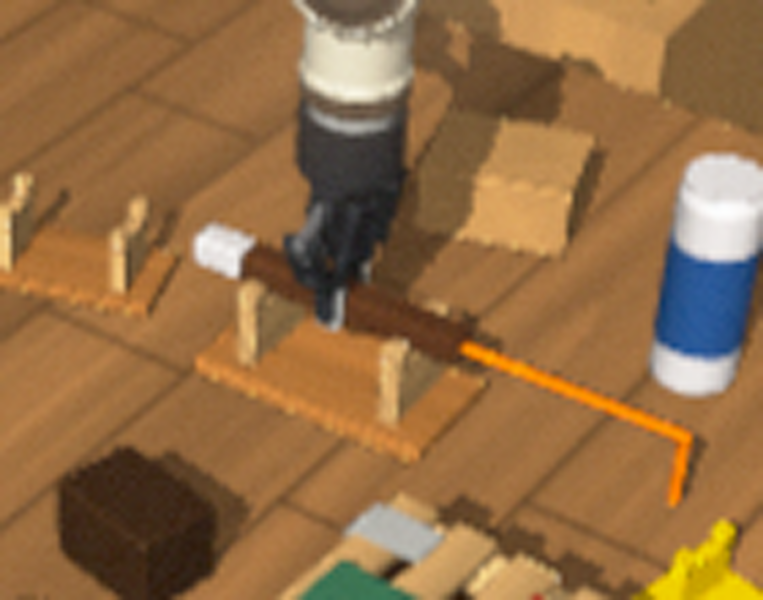

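The hook is gripped (22.8 mm opening, 59 N): the pads sit on the handle at (330,300) and the rod runs on to (690,435). I'll lift it and move towards the box.

```bash
python3 -m crank '[[[0,0,0.01,0],[0,0,0.02,0],[0,0,0.03,0],[0,0,0.03,0],[0,0,0.04,0],[0,0,0.03,0],[0,0,0.03,0],[0,0,0.02,0]]]'
python3 -m crank '[[[0.003,-0.02,0.003,0],[0.01,-0.035,0,-0.01],[0.01,-0.04,0,-0.015],[0.01,-0.04,0,-0.015],[0.01,-0.04,0,-0.015],[0.01,-0.04,0,-0.014],[0.01,-0.04,0,-0.01],[0.01,-0.035,0,0]]]'
python3 -m crank '[[[0,-0.02,0,0],[0.003,-0.015,0,0],[0,0,0,0],[0,0,0,0],[0,0,0,0]]]'
python3 - <<'E'
from h import *
np.set_printoptions(precision=1,suppress=True)
for n in('top','scene'):
    c=snap(n); h=cv2.cvtColor(c['image'],cv2.COLOR_RGB2HSV).astype(int); H,S,V=h[...,0],h[...,1],h[...,2]
    v,u=np.nonzero((H>=6)&(H<16)&(S>190)&(V>120)); P=np.array([pt(c,a,b) for a,b in zip(u,v)])
    m=(P[:,2]>205)&(abs(P[:,1])<60)&(P[:,0]>580)&(P[:,0]<830); P=P[m]; print(n,len(P),P.min(0),P.max(0))
    rod=P[P[:,2]>270]
    if len(rod)>5: print(np.median(rod,0),np.polyfit(rod[:,0],rod[:,1],1)[0],np.polyfit(rod[:,0],rod[:,2],1)[0])
    cv2.imwrite('pics/over.png',cv2.resize(c['image'][70:250,230:420,::-1],(633,600),interpolation=cv2.INTER_CUBIC))
E
```

```text
time: 7.75
tool_pos: [433.1, 325.0, 234.4]
tool_rot: [0.001, -0.017, 1.0, 0.0]
contact_force: [0.2, 0.1, -2.5]
gripper_width: 23.0
gripper_force: 58.9
time: 8.55
tool_pos: [505.3, 33.2, 234.7]
tool_rot: [-0.001, 0.023, 1.0, -0.0]
contact_force: [0.5, 0.7, -1.7]
gripper_width: 23.0
gripper_force: 59.1
time: 9.05
tool_pos: [508.8, 1.2, 235.1]
tool_rot: [-0.0, 0.022, 1.0, 0.0]
contact_force: [-0.2, 0.2, -1.9]
gripper_width: 22.8
gripper_force: 59.1
top 10 [698.4 -10.7 285.3] [757.1  -6.9 299.8]
[718.6  -7.2 292.1] -0.0372890647580603 0.11259136956183803
scene 76 [609.  -17.3 234.3] [785.5   4.6 297.5]
[719.2 -10.5 287.7] -0.039717405830493054 -0.02976478795716604
```

View pics/over.png

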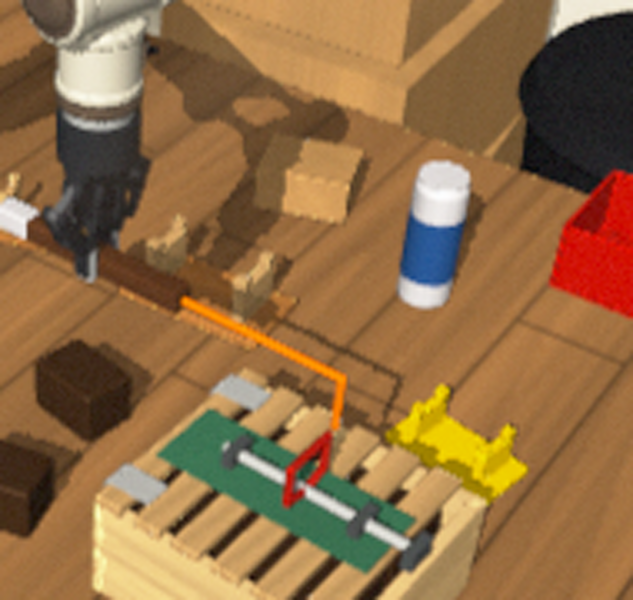

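The hook is held level over the box: prong corner at (340,382), tip at (336,430), hoop top bar from (328,437) to (289,472). I'll compare the prong and bar in this one view before lowering.

Run:
```python
from h import *
np.set_printoptions(precision=1,suppress=True)
c=load('scene'); P=lambda u,v,z=None: pt(c,230+(u+.5)/3.3316-.5,70+(v+.5)/3.333-.5,z)
for a in [(340,380,288),(336,430,232),(328,437,192),(289,473,192),(184,302,288)]: print(a,P(*a),P(a[0],a[1]))
h=cv2.cvtColor(c['image'],cv2.COLOR_RGB2HSV).astype(int)
v,u=np.nonzero((h[...,0]>=6)&(h[...,0]<16)&(h[...,1]>190)&(h[...,2]>120)); Q=np.array([pt(c,a,b) for a,b in zip(u,v)])
m=(Q[:,2]>205)&(Q[:,2]<285)&(abs(Q[:,1])<60)&(Q[:,0]>740)&(Q[:,0]<830);print(m.sum(),np.median(Q[m],0)); print(Q[m][np.argsort(Q[m][:,2])][::3])
```

```text
(340, 380, 288) [778.8 -11.  288. ] [780.8 -15.3 292. ]
(336, 430, 232) [782.4 -11.8 232. ] [730.8 101.3 119.8]
(328, 437, 192) [763.   15.9 192. ] [763.5  14.7 193.2]
(289, 473, 192) [759.2 -46.1 192. ] [757.8 -43.2 188.9]
(184, 302, 288) [611.1  -3.  288. ] [612.5  -5.3 290.1]
32 [782.3 -13.5 260.6]
[[778.5 -14.3 234.3]
 [782.7 -11.9 242.8]
 [781.2 -10.4 248.8]
 [784.7 -11.4 251.5]
 [785.5 -14.1 257.8]
 [782.2 -14.8 260.4]
 [777.2 -12.6 263.9]
 [779.4 -11.6 268.2]
 [785.5 -12.5 276.1]
 [783.5 -10.1 280.9]
 [753.4 -10.6 284.6]]
```

The prong is at (781,-12.5) with its tip at about 231, roughly 22 mm behind the bar and centred on it. I'll lower it 66 mm to put the tip about 35 mm above the lid.

```bash
python3 -m crank '[[[0.003,0,-0.006,0],[0,0,-0.01,0],[0,0,-0.01,0],[0,0,-0.01,0],[0,0,-0.01,0],[0,0,-0.01,0],[0,0,-0.01,0],[0,0,0,0]]]'
python3 -m crank '[[[-0.006,0.0003,0,0],[-0.006,0.0003,0,0],[-0.006,0.0003,0,0],[-0.006,0.0003,0,0],[-0.006,0.0003,0,0],[-0.006,0.0003,0,0]]]'
python3 - <<'E'
from h import *
c=snap('scene')
cv2.imwrite('pics/pull.png',cv2.resize(c['image'][130:250,260:390,::-1],(650,600),interpolation=cv2.INTER_CUBIC))
E
```

```text
time: 9.95
tool_pos: [510.8, 0.4, 167.2]
tool_rot: [-0.002, 0.022, 1.0, 0.0]
contact_force: [0.3, -0.7, -2.4]
gripper_width: 23.4
gripper_force: 59.1
time: 10.55
tool_pos: [476.1, 1.9, 169.6]
tool_rot: [0.001, 0.022, 1.0, -0.0]
contact_force: [4.0, -0.9, -2.4]
gripper_width: 23.2
gripper_force: 59.0
```

View pics/pull.png

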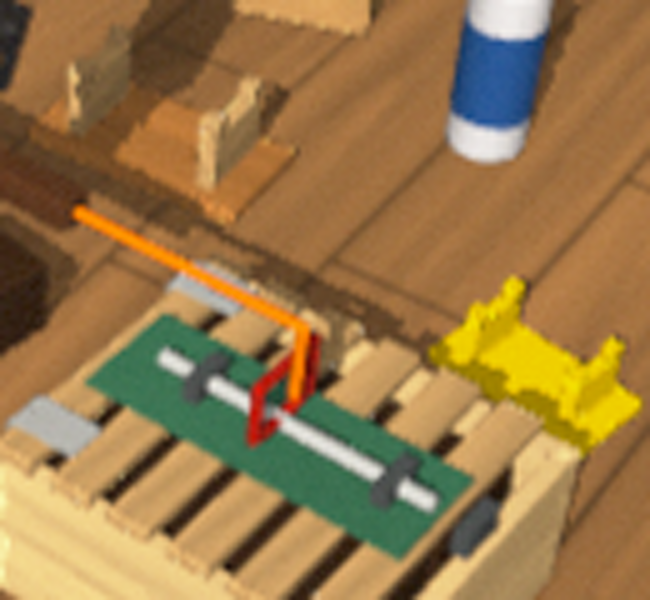

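The hook has caught the hoop at (297,380), and the bolt end has left the keeper. I'll keep drawing and watch for the stop.

```bash
python3 -m crank '[[[-0.005,0.0002,0,0],[-0.005,0.0002,0,0],[-0.005,0.0002,0,0],[-0.005,0.0002,0,0],[-0.004,0.0002,0,0],[-0.003,0.0002,0,0]]]'
python3 -m crank '[[[-0.002,0.0001,0,0],[-0.002,0.0001,0,0]]]'
python3 -m crank '[[[-0.002,0.0001,0,0],[-0.002,0.0001,0,0]]]'
```

```text
time: 11.2
tool_pos: [448.7, 3.2, 169.2]
tool_rot: [0.0, 0.022, 1.0, -0.0]
contact_force: [3.2, -0.2, -1.7]
gripper_width: 23.2
gripper_force: 59.1
time: 11.4
tool_pos: [444.9, 3.4, 169.2]
tool_rot: [0.0, 0.022, 1.0, 0.0]
contact_force: [3.7, 0.3, -2.9]
gripper_width: 23.1
gripper_force: 59.1
time: 11.6
tool_pos: [443.9, 3.2, 170.1]
tool_rot: [0.004, 0.023, 1.0, -0.0]
contact_force: [18.6, -0.9, -5.8]
gripper_width: 22.8
gripper_force: 59.0
```

The force rose to 18.6 N at x=444, right where the stop should be (443.5). I'll hold briefly, back off and check the bar's position.

```bash
python3 -m crank '[[[-0.001,0,0,0],[0,0,0,0],[0,0,0,0]]]'
python3 -m crank '[[[0.006,0,0,0],[0.006,-0.0005,0,0],[0,0,0,0]]]'
python3 - <<'E'
from h import *
np.set_printoptions(precision=1,suppress=True)
c=snap('scene'); h=cv2.cvtColor(c['image'],cv2.COLOR_RGB2HSV).astype(int); H,S,V=h[...,0],h[...,1],h[...,2]
v,u=np.nonzero(((H<6)|(H>174))&(S>150)&(V>60)); p=np.array([pt(c,a,b) for a,b in zip(u,v)])
q=p[(abs(p[:,1])<70)&(p[:,0]>600)&(p[:,0]<800)&(p[:,2]>182)&(p[:,2]<205)]; print(len(q),q.mean(0),q.min(0),q.max(0))
v,u=np.nonzero((H>=6)&(H<16)&(S>190)&(V>120)); Q=np.array([pt(c,a,b) for a,b in zip(u,v)])
m=(Q[:,2]>150)&(Q[:,2]<218)&(abs(Q[:,1])<60)&(Q[:,0]>690)&(Q[:,0]<800);print('prong',m.sum(),np.median(Q[m],0),Q[m].min(0))
cv2.imwrite('pics/drawn.png',cv2.resize(c['image'][130:250,240:370,::-1],(650,600),interpolation=cv2.INTER_CUBIC))
E
```

```text
time: 11.9
tool_pos: [444.0, 3.2, 170.3]
tool_rot: [0.005, 0.023, 1.0, -0.0]
contact_force: [18.5, -0.8, -6.3]
gripper_width: 23.0
gripper_force: 59.0
time: 12.2
tool_pos: [451.5, 3.1, 168.6]
tool_rot: [-0.001, 0.022, 1.0, 0.0]
contact_force: [-0.6, 0.4, -2.0]
gripper_width: 23.1
gripper_force: 59.7
30 [708.  -24.5 192.4] [704.1 -45.1 184.6] [711.2   3.7 197.7]
prong 34 [723.9 -10.2 193.4] [703.7 -16.  151.7]
```

View pics/drawn.png

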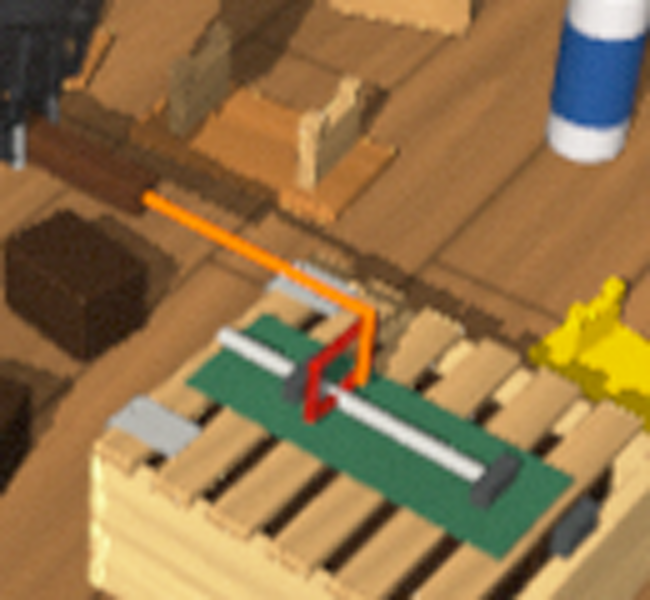

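The bolt is drawn: the rod stands clear of the keeper, the bar is at about x=706 against the near guide, and the hook is free behind it at (365,350). Now I lift out and carry the hook back.

```bash
python3 -m crank '[[[0,0,0.01,0],[0,0,0.01,0],[0,0,0.01,0],[0,0,0.01,0],[0,0,0.01,0],[0,0,0.01,0],[0,0,0.01,0]]]'
python3 -m crank '[[[0,0.02,0,0],[-0.003,0.035,0,0.01],[-0.003,0.04,0,0.015],[-0.003,0.04,0,0.015],[-0.003,0.04,0,0.015],[-0.003,0.04,0,0.014],[-0.003,0.04,0,0.01],[0,0.035,0,0]]]'
python3 -m crank '[[[0,0.02,0,0],[0,0.012,0,0],[0,0,0,0],[0,0,0,0],[0,0,0,0]]]'
```

```text
time: 12.95
tool_pos: [452.0, 3.1, 240.1]
tool_rot: [0.0, 0.022, 1.0, -0.0]
contact_force: [-0.5, 0.0, -2.2]
gripper_width: 22.9
gripper_force: 59.7
time: 13.75
tool_pos: [433.4, 295.1, 239.7]
tool_rot: [0.0, -0.018, 1.0, 0.0]
contact_force: [-0.5, 0.0, -1.9]
gripper_width: 23.3
gripper_force: 59.7
time: 14.25
tool_pos: [434.3, 324.0, 239.3]
tool_rot: [0.0, -0.016, 1.0, -0.0]
contact_force: [0.4, 0.3, -1.7]
gripper_width: 23.1
gripper_force: 59.7
```

```bash
python3 -m crank '[[[0.001,0.001,-0.02,0],[0,0,-0.03,0],[0,0,-0.03,0],[0,0,-0.03,0],[0,0,-0.03,0],[0,0,-0.03,0],[0,0,-0.02,0],[0,0,-0.01,0]]]'
python3 -m crank '[[[0,0,-0.006,0],[0,0,-0.004,0],[0,0,-0.003,0],[0,0,0,0],[0,0,0,0]]]'
```

```text
time: 15.05
tool_pos: [433.8, 324.5, 37.2]
tool_rot: [-0.002, -0.016, 1.0, -0.001]
contact_force: [-0.4, 0.2, -1.8]
gripper_width: 23.1
gripper_force: 59.7
time: 15.55
tool_pos: [435.5, 326.3, 26.9]
tool_rot: [0.001, -0.017, 1.0, 0.0]
contact_force: [-0.8, 0.1, -1.5]
gripper_width: 22.9
gripper_force: 59.7
```

Still no contact, so I lower gently until the saddles carry it.

```bash
python3 -m crank '[[[0,0,-0.002,0],[0,0,-0.001,0],[0,0,0,0]]]'
python3 -m crank '[[[0,0,-0.001,0],[0,0,0,0],[0,0,0,0]]]'
python3 - <<'E'
from h import *
c=snap('scene'); cv2.imwrite('pics/lay.png',cv2.resize(c['image'][90:200,230:370,::-1],(763,600),interpolation=cv2.INTER_CUBIC))
E
```

```text
time: 15.85
tool_pos: [434.9, 326.1, 23.1]
tool_rot: [-0.0, -0.017, 1.0, -0.0]
contact_force: [-0.4, -0.0, -1.4]
gripper_width: 23.0
gripper_force: 59.7
time: 16.15
tool_pos: [435.1, 326.2, 22.7]
tool_rot: [0.0, -0.017, 1.0, -0.0]
contact_force: [-2.6, -1.3, 5.1]
gripper_width: 23.2
gripper_force: 60.5
```

View pics/lay.png

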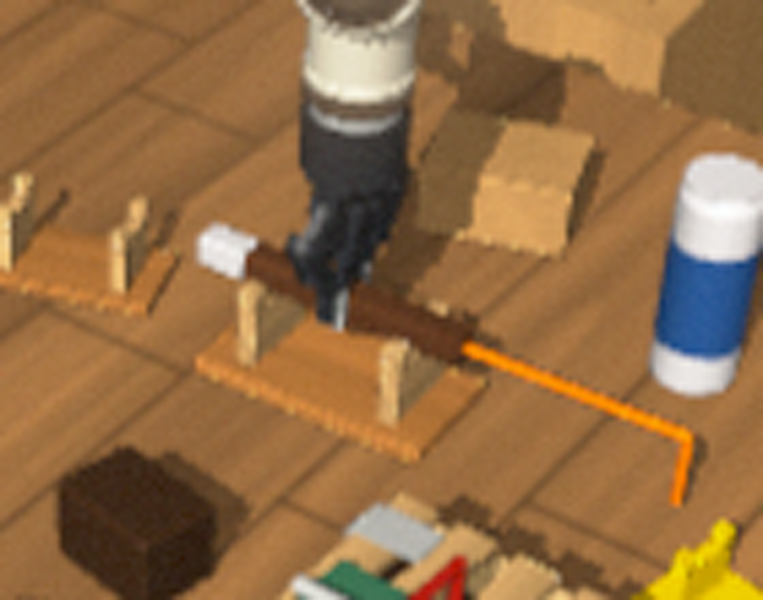

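The handle sits on both saddles just as before (butt at (225,250), prong at (690,437)), and the saddles now carry its weight. Release and retreat straight up.

```bash
python3 -m crank '[[[0,0,0,0],[0,0,0,0],[0,0,0,0],[0,0,0,0],[0,0,0,0],[0,0,0,0],[0,0,0,0]]]' -1
python3 -m crank '[[[0,0,0.01,0],[0,0,0.02,0],[0,0,0.03,0],[0,0,0.03,0],[0,0,0.03,0],[0,0,0.03,0],[0,0,0,0],[0,0,0,0]]]'
python3 - <<'E'
from h import *
np.set_printoptions(precision=1,suppress=True)
a=load('scene'); c=snap('scene')
P=lambda u,v,z=None: pt(c,230+(u+.5)/5.45-.5,90+(v+.5)/5.45-.5,z)
h=cv2.cvtColor(c['image'],cv2.COLOR_RGB2HSV).astype(int)
v,u=np.nonzero((h[...,0]>=6)&(h[...,0]<16)&(h[...,1]>190)&(h[...,2]>120)); Q=np.array([pt(c,x,y) for x,y in zip(u,v)])
q=Q[(Q[:,1]>280)&(Q[:,0]>520)&(Q[:,2]>65)&(Q[:,2]<90)]; print('rod',len(q),np.median(q,0),q.min(0),q.max(0))
h0,s=h[...,0],h[...,1]
v,u=np.nonzero(((h0<6)|(h0>174))&(s>150)&(h[...,2]>60)); p=np.array([pt(c,x,y) for x,y in zip(u,v)])
q=p[(abs(p[:,1])<70)&(p[:,0]>600)&(p[:,0]<800)&(p[:,2]>182)&(p[:,2]<205)]; print('bar',len(q),q.mean(0),q.min(0),q.max(0))
# change of hook region between before and after release
d=cv2.absdiff(a['image'],c['image']).max(2)[150:185,312:365]; print('rod-region diff',d.max(),(d>40).sum())
E
```

```text
time: 16.9
tool_pos: [435.0, 326.1, 22.2]
tool_rot: [-0.0, -0.017, 1.0, -0.0]
contact_force: [0.1, 0.3, -0.2]
gripper_width: 85.3
gripper_force: 0.0
time: 17.7
tool_pos: [435.5, 326.3, 173.4]
tool_rot: [0.001, -0.017, 1.0, 0.0]
contact_force: [-0.5, 0.3, 0.4]
gripper_width: 85.4
gripper_force: 0.0
rod 29 [626.8 330.6  75.4] [537.1 319.4  65.3] [712.7 343.   84.5]
bar 42 [708.7 -12.5 191.9] [704.3 -42.5 183.3] [714.1  22.6 197.5]
rod-region diff 35 0
```

The hook lies still at home height. The bar moved about 52 mm from a start of about 7 mm and met its stop at 18 N, so the bolt is fully drawn.

```bash
python3 -c "
from rig import r
print(r.job_done())"
```

```text
the job is handed in; nothing more can be done
None
```

I drew the bolt back to its stop with the hook, laid the hook back in its cradle and handed the job in at about 18 s; the first grasp closed on air because the reported tool height was about 36 mm too low, and no verdict was shown.

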